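# Log one sorted bolt on the tally counter

## Robot

A 6-joint arm with a two-finger parallel gripper is mounted at the origin on the work surface. World frame = base frame: x ahead of the robot, y to its left, z up, the work surface at z = 0. Lengths are in m, angles in rad, forces in N, time in s.
With the tool pointing down it reaches from about 0.35 to 0.85 m from the base axis. Payload 8.1 kg.
Tool frame: the origin (TCP) lies on the centre line of the jaws, within the pads' length; the fingertips stand robot.tips_ahead ahead of it and the grasp point (between the pads) lies 6 mm ahead of it (robot.tips_ahead is the distance from the TCP to the fingertips, in m); z points along the fingers, y is the line along which they close (so a half turn about z gives the same grasp; the last joint's range is limited). The gripper opens to 93 mm and grips with 3 to 60 N. Pads are 15 mm wide; open, the fingers measure 128 mm over their backs; the gripper's body (75 mm by 188 mm) begins 65 mm behind the grasp point.
Start: joints at [1.212, 0.13, 1.488, -0, 1.523, -0.085], TCP at [0.162, 0.578, 0.244] pointing down, gripper open.
Joint ranges: [-2.96, 2.96], [-0.89, 2.26], [0.02, 2.5], [-1.34, 4.48], [0, 2.73], [-2.66, 2.66]. Speed limits (rad/s): [2.39, 2.39, 2.79, 3.14, 3.14, 3.14].

## Interface

Orientations are given as a rotation vector (axis times angle).
In Python, from plant import robot gives the robot as it stands.
- The arm moves only by the tool apply_moves, never from a script. Its arguments are lists of equal length, an entry for each row: "delta_pos": the shift along the tool's x, y, z in cm, a list of three; "twist": the turn about the tool's z in rad. A call has 1 to 8 rows; each row shifts and turns the commanded pose from where the row before left it, along the tool's axes as they then stand; what a row does not reach is not made up. A row lasts 1/8 s, in which the tool goes at most 62.5 mm and 10.7 degrees, less where a joint would pass 70% of its speed; a pose out of reach is approached as far as the arm can. A call with a gripper value outside its range is refused whole. "gripper" is the finger opening in cm, from 0 to 9.3, set as the call begins (left out, the last holds). The fingers move at their own pace and stop on an object; "squeeze" is the grip in N (left out, the last holds). Time passes only in rows, so rows that do not move let the fingers close. It gives the time, the measured TCP pose, the force, the opening and the grip force at its end, in the units of the state.
- robot.read_state(): the state, without advancing time (a new reading comes with each control period).
- robot.read_camera(name): name is "scene" or "side" or "wrist"; returns a dict with "frame" (400x640x3 uint8, red, green, blue), "vertical_fov" (degrees; the focal length in pixels is half the picture's height over the tangent of half this angle, whatever the lens; pixels are square), "cx", "cy" (the principal point, pixels), "k1" (the pictures are not rectified: a ray, as slopes to the right and down, at radius r is drawn at 1 + k1 r^2 times it, then the intrinsics apply), "R" (3x3) and "t" (3): a world point X has camera coordinates R X + t. Camera axes: x right, y down, z forward; pixel columns grow to the right and rows downward; lengths in m; the calibration is good to about 2 mm. A picture is of the moment at which its call begins. There is no depth.
- robot.close_job(): hands the job in; it is judged then, once.
The state is a dict: "t": time; "q": joint angles; "dq": joint speeds; "joint_torque": joint torques, N m; "tool_pos": TCP position; "orientation": TCP orientation; "force": force on the tool from outside, world axes, zero at the start; "wrist_torque": the same for the moment, N m; "opening": finger opening in m; "gripper_force": force on a finger pad.
Only numpy, scipy, OpenCV 4.12 (cv2) and the standard library are available. Lean on these libraries where they do the work, as an engineer would, in place of code of your own. Each camera call takes 0.05 s, during which the arm holds its last target. There are 200 camera calls.

## Task

One more long bolt has been sorted, so count it: with the fingertips, gently press down the key of the round tally counter that stands in front of the tray of long bolts and let it spring back up, then gently press down the wide bar key on the logger box at the right to store the count, let it up and withdraw. Leave the other two counters, the logger's small round keys and everything else on the bench alone. Grasp and lift nothing; the counter stays standing where it is.

Things in the scene. Friction and masses are not known exactly. Their poses are not given: they have to be found in the camera images.
- tray_bolts: open wooden tray 130 (x) x 140 (y) x 50 mm high, fixed, holding long hex bolts (about 97 mm long, lying side by side); origin at the centre of its underside. The three trays stand side by side and swap places from run to run
- counter_bolts: loose round grey tally counter, 56 mm across, 300 g, standing on the table on the robot's side of the tray of bolts, 120 to 145 mm from the tray's centre; the three counters look alike; origin at the centre of its underside, its z up. Housing 34 mm high, on top a black round push key 38 mm across whose top is 48 mm above the table when up
- counter_bolts_key (a joint): how far the key of counter_bolts is pressed down, m: 0 up, 0.012 fully down; it is sprung (2 N to start it, 6 N fully down) and comes back up by itself; fully down it still stands 2 mm proud of the housing. A press counts from 0.004
- tray_nuts: open wooden tray 130 (x) x 140 (y) x 50 mm high, fixed, holding hex nuts (24 mm); origin at the centre of its underside. The three trays stand side by side and swap places from run to run
- counter_nuts: loose round grey tally counter, 56 mm across, 300 g, standing on the table on the robot's side of the tray of nuts, 120 to 145 mm from the tray's centre; the three counters look alike; origin at the centre of its underside, its z up. Housing 34 mm high, on top a black round push key 38 mm across whose top is 48 mm above the table when up
- counter_nuts_key (a joint): how far the key of counter_nuts is pressed down, m: 0 up, 0.012 fully down; it is sprung (2 N to start it, 6 N fully down) and comes back up by itself; fully down it still stands 2 mm proud of the housing. A press counts from 0.004
- tray_hinges: open wooden tray 130 (x) x 140 (y) x 50 mm high, fixed, holding flat butt hinges; origin at the centre of its underside. The three trays stand side by side and swap places from run to run
- counter_hinges: loose round grey tally counter, 56 mm across, 300 g, standing on the table on the robot's side of the tray of hinges, 120 to 145 mm from the tray's centre; the three counters look alike; origin at the centre of its underside, its z up. Housing 34 mm high, on top a black round push key 38 mm across whose top is 48 mm above the table when up
- counter_hinges_key (a joint): how far the key of counter_hinges is pressed down, m: 0 up, 0.012 fully down; it is sprung (2 N to start it, 6 N fully down) and comes back up by itself; fully down it still stands 2 mm proud of the housing. A press counts from 0.004
- counter_bolts_top (a point): centre of the top face of the key of counter_bolts (moves down with the key)
- logger: fixed grey logger box on the right, 130 (x) x 150 (y) x 38 mm high; origin at the centre of its underside, its x away from the robot at yaw 0. On its top, at x = -33 mm, y = 0 (the robot's side), a wide black bar key 26 (x) x 66 (y) mm, top 52 mm above the table; at x = +10 mm, y = +40 and -40 mm, two small round keys 16 mm across, tops 44 mm above the table; behind them a display window
- bar_key_top (a point): centre of the top face of the bar key (moves down with the key)
- bar_key (a joint): how far the bar key is pressed down, m: 0 up, 0.012 fully down; sprung (2 N to start it, 6 N fully down), comes back up by itself. A press counts from 0.004
- round_key_left (a joint): how far the small round key on the left is pressed, m: 0 up, 0.004 fully down; sprung, 1.5 to 3 N
- round_key_right (a joint): how far the small round key on the right is pressed, m: 0 up, 0.004 fully down; sprung, 1.5 to 3 N
- stray_bolt: one loose hex bolt, 67 mm long, lying between two counters; not part of the job
- wood_block: wooden offcut 60 x 35 x 20 mm lying between two counters; not part of the job
- jar: closed glass jar, 68 mm across, 90 mm tall, standing to the left of the counters; not part of the job
- screwdriver: screwdriver 190 mm long with wooden handle, lying near the robot; not part of the job
- brush: hand brush lying at the left, on the robot side of the jar; not part of the job
Not all that is in view belongs to the job. Leave any purple look-alike of the logger alone.

How it is judged:
On the way, in this order (a step that is already met when the one before it is completed fails the run):
1. the key of the counter in front of the bolt tray is pressed by the fingers, 4 mm or more (value of joint counter_bolts_key above 0.004 m and contact force between the fingers and counter_bolts above 1 N), for 0.05 s.
2. that key is back up (value of joint counter_bolts_key below 0.0015 m), for 0.05 s.
3. the logger's bar key is pressed by the fingers, 4 mm or more (value of joint bar_key above 0.004 m and contact force between the fingers and logger above 1 N), for 0.05 s.
At the end, for the whole second after the job is handed in: All keys are up again (within 1.5 mm); the pressed counter stands upright and at rest within 15 mm of where it started, the other two within 10 mm; every bystander is within 20 mm of where it started (value of joint each of counter_bolts_key, counter_nuts_key, counter_hinges_key, bar_key, round_key_left, round_key_right below 0.0015 m and distance of counter_bolts from where it was at the start of the episode below 0.015 m and distance of each of counter_nuts, counter_hinges from where it was at the start of the episode below 0.01 m and angle between each of counter_bolts, counter_nuts, counter_hinges's own z axis and vertical below 0.1 rad and linear speed of counter_bolts below 0.01 m/s and distance of each of stray_bolt, wood_block, jar, screwdriver, brush from where it was at the start of the episode below 0.02 m); the robot touches nothing.
It fails at once if the key of another counter, or a small round key of the logger, is pressed (value of joint any of counter_nuts_key, counter_hinges_key above 0.002 m or value of joint any of round_key_left, round_key_right above 0.0015 m).
It fails at once if the robot pushes harder than 25 N on the counter or the logger (gently) (contact force between any of the fingers, the arm and counter_bolts above 25 N or contact force between any of the fingers, the arm and logger above 25 N).
It fails at once if a counter is lifted more than 10 mm off the table, tipped, or shoved away (height (world z) of any of counter_bolts, counter_nuts, counter_hinges above 0.01 m or angle between any of counter_bolts, counter_nuts, counter_hinges's own z axis and vertical above 0.3 rad or distance of counter_bolts from where it was at the start of the episode above 0.025 m).
It fails at once if the robot leans on another counter (over 2 N) or a tray (over 5 N) (contact force between any of the fingers, the arm and counter_nuts above 2 N or contact force between any of the fingers, the arm and counter_hinges above 2 N or contact force between any of the fingers, the arm and tray_bolts above 5 N or contact force between any of the fingers, the arm and tray_nuts above 5 N or contact force between any of the fingers, the arm and tray_hinges above 5 N).
It fails at once if a bystander is moved more than 20 mm or lifted (distance of any of stray_bolt, wood_block, jar, screwdriver, brush from where it was at the start of the episode above 0.02 m).
It also fails if it takes over 40 s, if anything falls off the work surface, if the arm or the gripper's body presses on something with over 40 N, if the wrist force passes 120 N, or if a joint passes its speed limit or range.

## Working session

There is one attempt and no reset: what is moved stays moved. The work goes in short steps, Python scripts to look and compute and a tool call to move; the robot and the scene stay as the last step left them, time stands still between calls to the robot, and variables do not carry over. Pictures are saved under pics/ and viewed, at most 10 in all, crops included, and the job is handed in when it is done.

Besides the shell and the picture viewer there is one more tool, called after "Request:" as a command line: name --pt "numbers of a row" for each row, then --argument value for the rest. apply_moves: Moves the arm, as the interface text tells. Its arguments: {"type":"object","properties":{"delta_pos":{"type":"array"},"twist":{"type":"array"},"gripper":{"type":"number"},"squeeze":{"type":"number"}},"required":["delta_pos","twist"]}

```bash
mkdir -p pics; cat > h.py <<'E'
import numpy as np, cv2, pickle
from plant import robot
def shot(name, fn):
    c=robot.read_camera(name); cv2.imwrite('pics/'+fn+'.png', c['frame'][:,:,::-1]); pickle.dump(c,open('pics/'+fn+'.pkl','wb')); return c
def load(fn): return pickle.load(open('pics/'+fn+'.pkl','rb'))
def K(c):
    f=200/np.tan(np.radians(c['vertical_fov'])/2); return np.array([[f,0,c['cx']],[0,f,c['cy']],[0,0,1.]])
def ray(c,uv):
    uv=np.array(uv,float); k=K(c); d=(uv-k[:2,2])/k[0,0]; s=d.copy()
    for _ in range(30): s=d/(1+c['k1']*(s@s))
    R=np.array(c['R']); t=np.array(c['t']); o=-R.T@t; v=R.T@np.r_[s,1]; return o,v/np.linalg.norm(v)
def plane(c,uv,z):
    o,v=ray(c,uv); return o+v*(z-o[2])/v[2]
def proj(c,X):
    p=np.array(c['R'])@X+np.array(c['t']); s=p[:2]/p[2]; return s*(1+c['k1']*(s@s))*K(c)[0,0]+K(c)[:2,2]
def tri(a,b):
    (o,v),(p,w)=a,b; s=np.linalg.lstsq(np.c_[v,-w],p-o,rcond=None)[0]; A=o+v*s[0];B=p+w*s[1]; return (A+B)/2,np.linalg.norm(A-B)
E
python3 - <<'E'
from h import *
for n in ('scene','side','wrist'):
    c=shot(n,n+'0'); print(n,c['vertical_fov'],c['k1'],(-np.array(c['R']).T@c['t']).round(3))
s=robot.read_state(); print(s['tool_pos'],s['orientation'],s['force'],robot.tips_ahead,s['t'])
E
```

```text
scene 43.56229389833773 -0.044024418778052514 [ 1.143 -0.909  0.777]
side 49.38341876167513 -0.076653814862548 [ 0.015 -0.561  0.955]
wrist 66.28657828306368 0.0012029733348227684 [0.082 0.6   0.383]
[0.16207688 0.5772705  0.24282665] [-4.28735284e-01 -3.11190105e+00  2.20782919e-03] [-0.20723174  1.15078975 -0.27185884] 0.025 0.15
```

View pics/scene0.png

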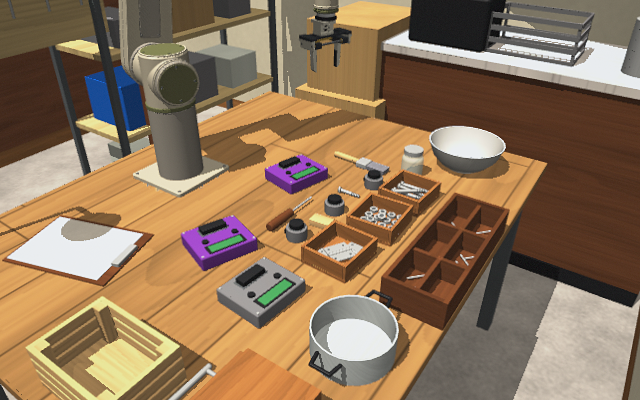

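View pics/side0.png

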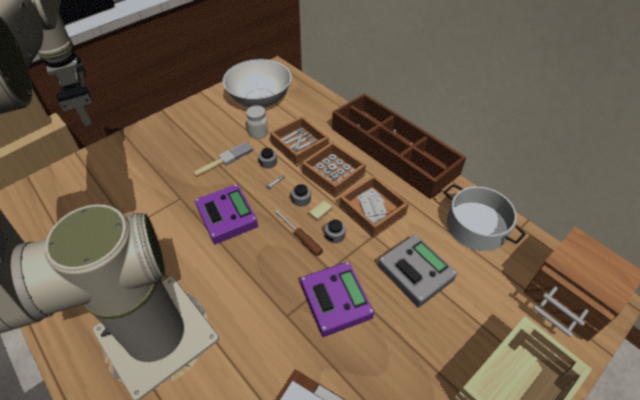

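Scene view: the counters' black keys are at about (374,175), (335,199) and (297,224). The tray behind the first, at (408,188), seems to hold the long bolts, nuts are at (381,214) and hinges at (340,248). The grey logger is at (260,290) with its bar at (250,275); the two purple boxes are look-alikes. In the side view the same keys are at (267,153), (301,188) and (335,226), and the bar is at (409,271).

Candidates: counter (374,175), in front of the bolts, versus (335,199) for nuts and (297,224) for hinges; bar (250,275) on grey, versus the purple bars at (290,160) and (213,227). I choose the first of each and check with a crop.

```bash
python3 - <<'E'
from h import *
a,b=load('scene0'),load('side0')
def crop(c,x,y,w,h,W,H): return cv2.resize(c['frame'][y:y+h,x:x+w,::-1],(W,H),interpolation=cv2.INTER_CUBIC)
m=np.vstack([np.hstack([crop(a,350,160,100,75,400,300),crop(b,245,115,100,75,400,300)]),np.hstack([crop(a,215,245,100,75,400,300),crop(b,370,230,100,75,400,300)])])
cv2.imwrite('pics/m1.png',m)
def blobs(c,boxes):
    g=c['frame'].max(2)
    for x,y,w,h in boxes:
        s=g[y:y+h,x:x+w]; mk=(s<50).astype(np.uint8)
        n,l,st,ce=cv2.connectedComponentsWithStats(mk)
        print((x,y)); 
        for i in range(1,n):
            if st[i,4]>15: print('  ',st[i]+[x,y,0,0,0],(ce[i]+[x,y]).round(1))
blobs(a,[(358,165,32,25),(320,190,32,25),(282,214,32,25),(225,255,50,40)])
blobs(b,[(252,143,32,25),(286,178,32,25),(320,215,32,25),(390,250,40,40)])
E
```

```text
(358, 165)
   [368 170  12   9  86] [373.7 174.2]
(320, 190)
   [328 195  14   9 108] [334.2 199.1]
(282, 214)
   [289 219  15  11 135] [296.2 224.1]
(225, 255)
   [236 265  29  22 193] [250.8 275.8]
(252, 143)
   [262 149  11   9  83] [266.8 153.1]
(286, 178)
   [295 185  12  11 106] [300.5 190.2]
(320, 215)
   [329 220  13  13 125] [334.7 226.1]
   [325 234   9   6  26] [328.4 237.1]
(390, 250)
   [396 260  25  24 251] [408.4 271.2]
   [390 273  16  17  63] [397.1 282.1]
```

View pics/m1.png

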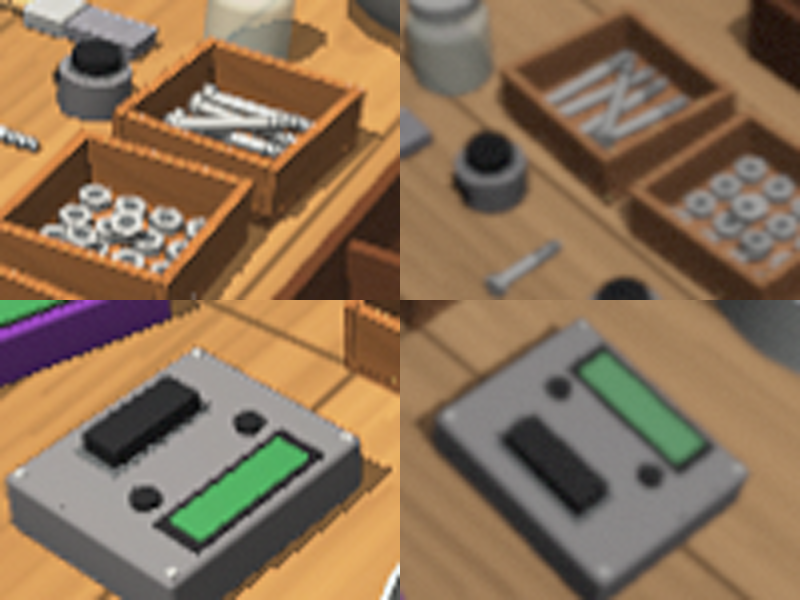

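The crop shows that the tray behind the chosen counter holds long bolts, with nuts next to it. The logger's bar is on the robot's side of the grey box.

```bash
python3 - <<'E'
from h import *
a,b=load('scene0'),load('side0')
for n,p,q in [('bolts',(373.7,174.2),(266.8,153.1)),('nuts',(334.2,199.1),(300.5,189)),('hinges',(296.2,224.1),(334.7,226.1)),('bar',(250.8,275.5),(408.6,271.2))]:
    X,e=tri(ray(a,p),ray(b,q)); print(n,X.round(4),round(e,4),plane(a,p,.043).round(3),plane(b,q,.043).round(3))
# tray centre rim corners (bolt tray, z .05) and logger top corners (z .038), pixels from crop/4
for n,c,o,L,z in [('tray',a,(350,160),[(122,112),(212,42),(362,95),(270,172)],.05),('tray',b,(245,115),[(103,75),(227,17),(332,100),(210,180)],.05),
  ('log',a,(215,245),[(10,182),(195,50),(360,140),(180,280)],.038),('log',b,(370,230),[(37,120),(182,22),(345,175),(207,292)],.038),
  ('roundkeys',a,(215,245),[(249,122),(145,198)],.044),('roundkeys',b,(370,230),[(158,87),(251,175)],.044)]:
    P=np.array([plane(c,(np.array(o)+np.array(l)/4-.375),z)[:2] for l in L]); print(n,P.round(3).tolist(),P.mean(0).round(3))
s=robot.read_state(); R=cv2.Rodrigues(s['orientation'])[0]; print(R.round(3),s['tool_pos'])
E
```

```text
bolts [0.5423 0.2741 0.0384] 0.0021 [0.546 0.268 0.043] [0.539 0.269 0.043]
nuts [0.5215 0.0886 0.0399] 0.0018 [0.524 0.083 0.043] [0.52  0.087 0.043]
hinges [ 0.5056 -0.0693  0.0383] 0.0017 [ 0.51  -0.073  0.043] [ 0.503 -0.073  0.043]
bar [ 0.5437 -0.2915  0.0418] 0.0025 [ 0.545 -0.291  0.043] [ 0.542 -0.293  0.043]
tray [[0.604, 0.199], [0.611, 0.329], [0.736, 0.32], [0.725, 0.186]] [0.669 0.259]
tray [[0.598, 0.327], [0.717, 0.316], [0.713, 0.184], [0.585, 0.179]] [0.653 0.251]
log [[0.512, -0.365], [0.522, -0.22], [0.648, -0.23], [0.635, -0.369]] [ 0.579 -0.296]
log [[0.516, -0.22], [0.641, -0.232], [0.626, -0.374], [0.503, -0.368]] [ 0.571 -0.298]
roundkeys [[0.592, -0.258], [0.585, -0.337]] [ 0.589 -0.298]
roundkeys [[0.587, -0.256], [0.58, -0.336]] [ 0.583 -0.296]
[[-0.963  0.27  -0.   ]
 [ 0.27   0.963 -0.001]
 [ 0.    -0.001 -1.   ]] [0.16207688 0.5772705  0.24282665]
```

Request:
apply_moves --pt "-5.6 -2.4 0" --pt "-5.6 -2.4 0" --pt "-5.6 -2.4 0" --pt "-5.6 -2.4 0" --pt "-5.6 -2.4 0" --pt "-5.6 -2.4 0" --pt "-5.6 -2.4 0" --pt "-5.6 -2.6 0" --twist '[0,0,0,0,0,0,0,0]' --gripper 0

```text
t: 1.15
tool_pos: [0.5423, 0.2683, 0.2434]
orientation: [-0.429, -3.112, -0.0]
force: [0.4, 1.5, 0.9]
opening: 0.0175
gripper_force: 0.0
```

Request:
apply_moves --pt "0 0 0" --pt "0 0 0" --pt "0 0 0" --pt "0 0 0" --twist '[0,0,0,0]'

```text
t: 1.65
tool_pos: [0.5403, 0.2708, 0.2438]
orientation: [0.426, 3.113, 0.0]
force: [-0.2, -0.4, -0.5]
opening: 0.0005
gripper_force: 0.0
```

```bash
python3 - <<'E'
from h import *
c=shot('wrist','w1'); s=robot.read_state(); print(s['tool_pos'],s['opening'],s['t'],s['force'])
print(proj(c,np.array([.542,.27,.048])),(-np.array(c['R']).T@c['t']).round(3))
E
```

```text
[0.54035987 0.27073492 0.2437938 ] 0.0002989013760920532 1.7 [ 0.12017609 -0.35983958  0.17008346]
[318.34092067 186.4420148 ] [0.46  0.294 0.384]
```

View pics/w1.png

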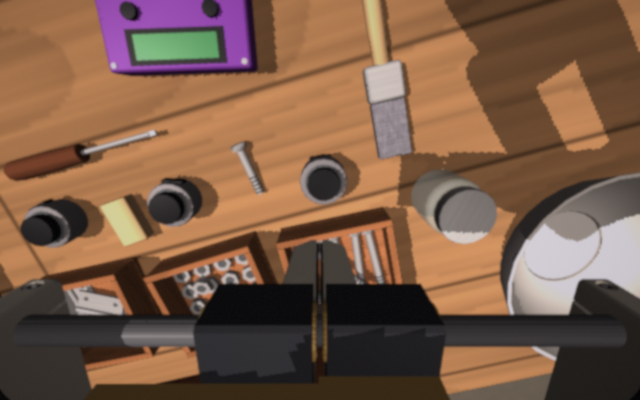

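The wrist view shows the target key at about (323,183), with the bolt tray at (340,240) behind it. Next I refine its position and height from three views.

```bash
python3 - <<'E'
from h import *
c=load('w1'); a,b=load('scene0'),load('side0')
g=c['frame'].max(2)[155:210,295:352]; 
mk=(g<45).astype(np.uint8); n,l,st,ce=cv2.connectedComponentsWithStats(mk); i=1+st[1:,4].argmax(); print(st[i],ce[i]+[295,155])
p=ce[i]+[295,155]
print('wrist@.048',plane(c,p,.048).round(4),'@.043',plane(c,p,.043).round(4))
for q,d in [((373.7,174.2),a),((266.8,153.1),b)]: print(tri(ray(c,p),ray(d,q)))
(x,y),r=cv2.minEnclosingCircle(np.argwhere(l==i)[:,::-1].astype(np.float32)); print(x+295,y+155,r, K(c)[0,0]*.019/(.384-.048))
E
```

```text
[ 14  13  31  31 755] [323.84503311 182.70993377]
wrist@.048 [0.5395 0.2771 0.048 ] @.043 [0.5407 0.2769 0.043 ]
(array([0.5417928, 0.2765963, 0.0379928]), np.float64(0.00018220911323962174))
(array([0.5432236 , 0.27629243, 0.03452794]), np.float64(0.0010855590163135482))
323.7792797088623 182.58108139038086 15.87542724609375 17.320155771240493
```

Target is (0.541, 0.275). The measured height of 38 mm is the blob's middle on the key's side and agrees with a 48 mm top, and the 31 px diameter is close to the expected 34. I descend to about 1 cm above it.

Request:
apply_moves --pt "0.05 0.4 3" --pt "0 0 4" --pt "0 0 4" --pt "0 0 3" --pt "0 0 1.5" --pt "0 0 0.5" --pt "0 0 0" --pt "0 0 0" --twist '[0,0,0,0,0,0,0,0]'

```text
t: 2.7
tool_pos: [0.5427, 0.2742, 0.0853]
orientation: [0.428, 3.11, 0.002]
force: [-0.4, 0.6, 0.2]
opening: 0.0005
gripper_force: 0.0
```

```bash
python3 - <<'E'
from h import *
ims=[]
for n,(u,v) in (('scene',(374,175)),('side',(267,153))):
    c=shot(n,n+'1'); ims.append(cv2.resize(c['frame'][v-40:v+20,u-30:u+30,::-1],(400,400),interpolation=cv2.INTER_CUBIC))
cv2.imwrite('pics/m2.png',np.hstack(ims)); s=robot.read_state(); print(s['tool_pos'],s['force'])
E
```

```text
[0.54245234 0.27403143 0.08491393] [ 0.25453461 -0.01930514  0.84823947]
```

View pics/m2.png

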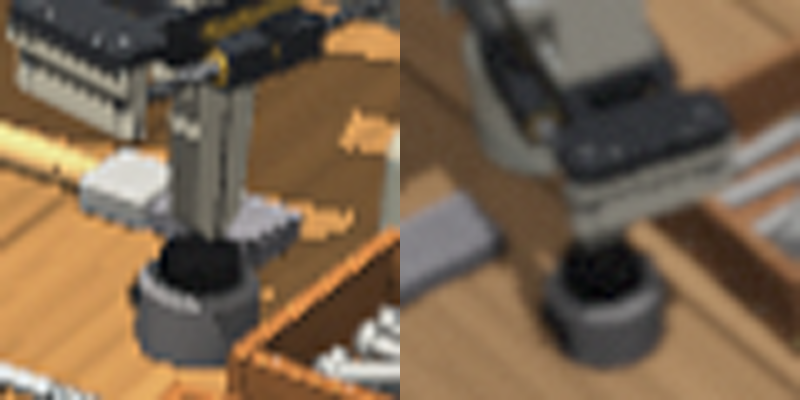

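Both views show the closed fingertips centred just above the right key. Pressing slowly.

Request:
apply_moves --pt "0 0 0.6" --pt "0 0 0.4" --pt "0 0 0.3" --pt "0 0 0.3" --pt "0 0 0.2" --pt "0 0 0.1" --pt "0 0 0" --pt "0 0 0" --twist '[0,0,0,0,0,0,0,0]'

```text
t: 3.8
tool_pos: [0.5416, 0.2737, 0.0647]
orientation: [-0.429, -3.112, 0.0]
force: [-2.6, -1.0, 4.2]
opening: 0.0005
gripper_force: 2.4
```

Request:
apply_moves --pt "0 0 0.1" --pt "0 0 0" --pt "0 0 -0.5" --pt "0 0 -1" --pt "0 0 -2" --pt "0 0 -3" --pt "0 0 -3" --pt "0 0 0" --twist '[0,0,0,0,0,0,0,0]'

```text
t: 4.8
tool_pos: [0.5439, 0.2748, 0.1633]
orientation: [0.428, 3.106, 0.006]
force: [0.3, -0.2, -0.3]
opening: 0.0005
gripper_force: 0.0
```

```bash
python3 - <<'E'
from h import *
a=shot('scene','scene2'); b=shot('side','side2')
for c,(x,y) in ((a,(358,165)),(b,(252,143))):
    mk=(c['frame'].max(2)[y:y+25,x:x+32]<50).astype(np.uint8); n,l,st,ce=cv2.connectedComponentsWithStats(mk)
    print([(st[i].tolist(),(ce[i]+[x,y]).round(1)) for i in range(1,n) if st[i,4]>15])
s=robot.read_state(); R=cv2.Rodrigues(s['orientation'])[0]; print(s['tool_pos'],s['force'],s['q'].round(2) if hasattr(s['q'],'round') else s['q'])
print(R.T@(np.array([.544,-.292,s['tool_pos'][2]])-s['tool_pos'])*100)
E
```

```text
[([10, 5, 12, 9, 87], array([373.7, 174.1]))]
[([10, 5, 11, 10, 88], array([266.7, 152.7]))]
[0.54191415 0.27388803 0.1592692 ] [-1.10576129 -0.37246432 -0.80970214] [ 0.38  0.2   1.57  0.    1.37 -0.91]
[-1.54996962e+01 -5.44251304e+01 -2.79704819e-02]
```

The key is back up and the counter hasn't moved. On to the bar, with some lift on the way.

Request:
apply_moves --pt "-1.5 -5.4 -2" --pt "-1.5 -5.4 -2" --pt "-1.5 -5.4 0" --pt "-1.5 -5.4 0" --pt "-1.6 -5.5 0" --pt "-1.6 -5.5 0" --pt "-1.6 -5.5 0" --pt "-1.6 -5.5 0" --twist '[0,0,0,0,0,0,0,0]'

```text
t: 5.9
tool_pos: [0.5421, -0.181, 0.197]
orientation: [-0.429, -3.11, -0.001]
force: [0.6, 0.1, -0.4]
opening: 0.0005
gripper_force: 0.0
```

Request:
apply_moves --pt "-1.6 -5.4 0" --pt "-1.5 -5.4 0" --pt "0 0 0" --pt "0 0 0" --pt "0 0 0" --twist '[0,0,0,0,0]'

```text
t: 6.52
tool_pos: [0.5438, -0.2904, 0.198]
orientation: [-0.426, -3.112, -0.001]
force: [-0.4, -0.3, -0.1]
opening: 0.0003
gripper_force: 0.0
```

```bash
python3 - <<'E'
from h import *
c=shot('wrist','w2'); s=robot.read_state(); print(s['tool_pos'],s['force'])
print(proj(c,np.array([.544,-.292,.052])))
mk=(c['frame'].max(2)<45).astype(np.uint8); n,l,st,ce=cv2.connectedComponentsWithStats(mk)
for i in range(1,n):
    if st[i,4]>150: print(st[i],ce[i].round(1),plane(c,ce[i],.052).round(4))
E
```

```text
[ 0.54397507 -0.29041708  0.19833006] [-0.00515424 -0.75301301  0.25968596]
[316.99596599 197.98750061]
[290  10 113  50 919] [347.   34.4] [ 0.4137 -0.2293  0.052 ]
[268  58 144  15 252] [336.1  65.1] [ 0.434 -0.244  0.052]
[ 518   71   48   43 1612] [541.4  91.9] [ 0.5035 -0.0756  0.052 ]
[585 100  12  26 226] [590.6 114.5] [ 0.5349 -0.0342  0.052 ]
[ 452  152  156   80 1637] [500.2 184.3] [ 0.5782 -0.1187  0.052 ]
[ 617  152   23  102 1900] [629.7 201.4] [0.6297 0.0014 0.052 ]
[ 578  167   34   78 2125] [594.  202.7] [ 0.6216 -0.0321  0.052 ]
[ 285  176   69   36 1663] [319.4 193. ] [ 0.5398 -0.2884  0.052 ]
[   16   244   624   156 29262] [416.1 335.9] [ 0.7309 -0.228   0.052 ]
[ 181  337  133   47 2214] [260.6 371.2] [ 0.7313 -0.4139  0.052 ]
[441 379  22  21 157] [453.6 385.6] [ 0.8146 -0.1974  0.052 ]
```

View pics/w2.png

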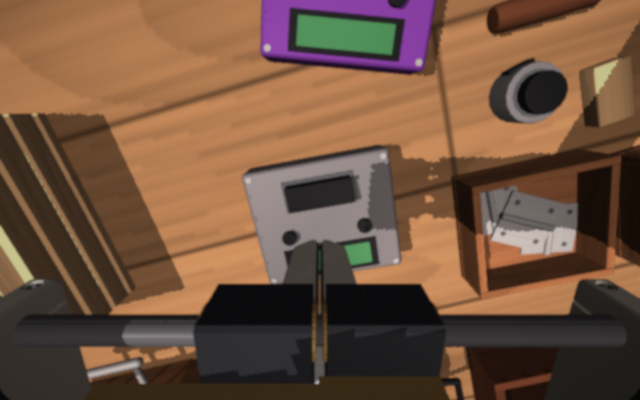

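The wrist view shows the grey logger's bar at (319,193), giving about (0.540,-0.288), with the round keys at (290,238) and (364,225). This agrees with the earlier two-view fix to about 4 mm. Descending to 1 cm above.

Request:
apply_moves --pt "0.3 0 3" --pt "0 0 4" --pt "0 0 3" --pt "0 0 1" --pt "0 0 0" --pt "0 0 0" --twist '[0,0,0,0,0,0]'

```text
t: 7.32
tool_pos: [0.5421, -0.2915, 0.0906]
orientation: [0.428, 3.11, -0.002]
force: [-0.2, -0.1, -0.3]
opening: 0.0007
gripper_force: 0.0
```

```bash
python3 - <<'E'
from h import *
ims=[]
for n,(u,v) in (('scene',(251,275)),('side',(408,271))):
    c=shot(n,n+'3'); ims.append(cv2.resize(c['frame'][v-40:v+30,u-35:u+35,::-1],(400,400),interpolation=cv2.INTER_CUBIC))
cv2.imwrite('pics/m3.png',np.hstack(ims)); s=robot.read_state(); print(s['tool_pos'],s['force'])
E
```

```text
[ 0.54193908 -0.29164998  0.09048628] [ 0.58612972 -0.45856868  0.48917985]
```

View pics/m3.png

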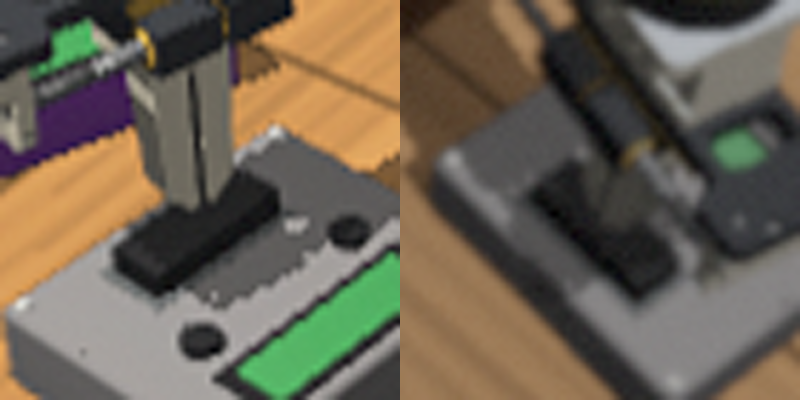

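Both views show the fingertips above the middle of the bar, clear of the round keys. Pressing.

Request:
apply_moves --pt "0 0 0.7" --pt "0 0 0.5" --pt "0 0 0.3" --pt "0 0 0.3" --pt "0 0 0.3" --pt "0 0 0.2" --pt "0 0 0" --pt "0 0 0" --twist '[0,0,0,0,0,0,0,0]'

```text
t: 8.43
tool_pos: [0.541, -0.2912, 0.0659]
orientation: [0.429, 3.112, -0.0]
force: [-1.5, 0.5, 5.2]
opening: 0.0004
gripper_force: 2.8
```

5.2 N at 11 mm depth: pressed. Withdrawing.

Request:
apply_moves --pt "0 0 0" --pt "0 0 -0.5" --pt "0 0 -1" --pt "0 0 -3" --pt "0 0 -4" --pt "0 0 -5" --pt "0 0 0" --pt "0 0 0" --twist '[0,0,0,0,0,0,0,0]'

```text
t: 9.43
tool_pos: [0.5406, -0.2909, 0.2002]
orientation: [-0.429, -3.112, -0.001]
force: [-1.1, -0.0, -0.8]
opening: 0.0005
gripper_force: 0.0
```

```bash
python3 - <<'E'
from h import *
a=shot('scene','scene4'); w=shot('wrist','w4')
d=cv2.absdiff(a['frame'],load('scene0')['frame']).max(2); 
for n,(x,y,W,H) in dict(bolts=(358,165,32,25),bar=(225,255,50,40)).items():
    mk=(a['frame'].max(2)[y:y+H,x:x+W]<50).astype(np.uint8); k,l,st,ce=cv2.connectedComponentsWithStats(mk); i=1+st[1:,4].argmax(); print(n,st[i],ce[i]+[x,y])
s=robot.read_state(); print(s['tool_pos'],s['force'],s['t'])
E
```

```text
bolts [10  5 12  9 88] [373.65909091 174.14772727]
bar [ 11  10  29  22 203] [251.27586207 275.31034483]
[ 0.5399416  -0.29041856  0.19859093] [ 0.20248099  0.62755566 -0.28900368] 9.525
```

View pics/scene4.png

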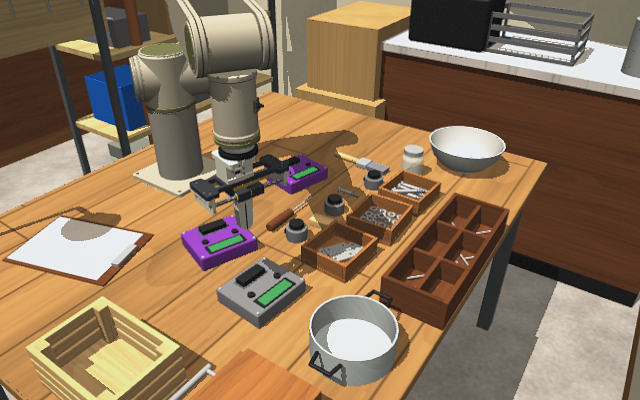

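The scene is unchanged: counter key at (374,174), bar at (251,275), both up, with the arm clear above.

```bash
python3 -c "
from plant import robot
print(robot.close_job())"
```

```text
the job is handed in; nothing more can be done
None
```

I pressed the bolt-tray counter's key (about 4 N) and then the logger's bar key (about 5 N); both sprang back up, nothing else visibly moved, and I handed the job in, though the hand-in returned no verdict.

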